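# Take the soap tray out of the curing dock and hold it level

## Task

Swing the blue door of the grey curing dock wide open by its dark handle, so that its keeper tab frees the tray. Then lift the tray by its wooden carrying bar, with both soaps still in it, until its underside is at least 12 cm above the table top, and hold it there steady and level for inspection for at least three seconds; finish while still holding it up, with the door left open. Never tip the tray, and leave the other soaps on the table alone.

Things in the scene. Friction and masses are not known exactly. Their poses are not given: they have to be found in the camera images.
- dock: grey open-topped curing dock, fixed to the table, 124 mm deep (x) by 188 mm wide (y); floor 6 mm thick, side and back walls 45 mm high. Origin: centre of its underside on the table; x points from the door side to the back wall, y to the left seen from the door, z up. The blue door closes its -x side.
- dock_door (a joint): blue door of the dock. 0 rad = shut (starts 0 to 0.06), 1.45 = fully open, wide open from 0.8; it swings towards the robot, clockwise seen from above. Light friction (0.12 N m), stays where left, no latch. A steel tab inside, near its free edge, reaches 24 mm inwards over the tray's front rim: the tray cannot be lifted until the door is open.
- door_hinge (a point): upright hinge axis of the door, at table height, at x = -68, y = +92 mm in the dock's frame (left edge seen from the robot). The door panel is 178 mm wide, 10 mm thick and stands 8 to 85 mm above the table, its mid-plane through this axis. The point's axes are the dock's.
- door_handle (a point): dark upright round bar on the door's outer face, 10 mm thick, 48 mm high between two 10 mm stays that run back to the door; top 83 mm above the table. Origin: middle of the bar, 54 mm above the table, 125 mm from the hinge along the door and 45 mm in front of its mid-plane. Axes turn with the door: x towards the door face, y along the door to the hinge, z up. Can be pinched from above across y.
- tray: light wooden tray, loose, 100 (x) by 164 (y) mm, walls 25 mm high, floor 4 mm, 0.3 kg empty, about 0.5 kg with the soaps. End uprights, 132 mm high, carry a round bar: 16 mm thick, along y, centre 124 mm above the underside, over the tray's middle, 150 mm free length. Origin: centre of its underside, z up. Starts on the dock's floor (6 mm above the table), aligned with the dock.
- blue_soap: light blue bumpy cloud soap, 69 x 68 x 35 mm, lying loose in the tray on its +y half. Origin: centre of its underside, 4 mm above the tray's underside.
- pink_soap: pale pink bumpy cloud soap, 69 x 68 x 35 mm, lying loose in the tray on its -y half. Origin: centre of its underside, 4 mm above the tray's underside.
- rose_soap: black rose soap, 69 x 69 x 34 mm, bystander on the right of the dock. Origin: centre of its underside.
- heart_soap: grey fluted heart soap, 58 x 66 x 37 mm, bystander in front of the dock on the right. Origin: centre of its underside.
Mind the look-alikes: they are no part of the job. What is shaped like the blue_soap but orange or purple is not meant.

How it is judged:
On the way, in this order (a step that is already met when the one before it is completed fails the run):
1. the door is moved by its handle: the gripper is at the handle (grasp point within 6 cm of its middle) while the door is more than 0.2 rad open (value of joint dock_door above 0.2 rad and distance between the grasp point and door_handle below 0.06 m), for 0.02 s.
2. the door stands wide open, 0.8 rad or more (value of joint dock_door above 0.8 rad), for 0.2 s.
3. the tray with both soaps is held in the air, level and steady, for 2 s (height (world z) of tray above 0.105 m and angle between tray's own z axis and vertical below 0.12 rad and linear speed of tray below 0.03 m/s and angular speed of tray below 0.15 rad/s and contact force between tray and the fingers above 1 N and contact force between tray and dock below 0.05 N and x of blue_soap in the frame of tray between -0.03 and 0.03 m and y of blue_soap in the frame of tray between -0.065 and 0.065 m and z of blue_soap in the frame of tray between -0.002 and 0.02 m and x of pink_soap in the frame of tray between -0.03 and 0.03 m and y of pink_soap in the frame of tray between -0.065 and 0.065 m and z of pink_soap in the frame of tray between -0.002 and 0.02 m), for 2 s.
At the end, for the whole second after the job is handed in: Through the last second the fingers hold the tray (contact force over 1 N), its underside over 10.5 cm above the table and touching neither dock nor door, within 0.12 rad of level, slower than 0.03 m/s and 0.15 rad/s; both soaps lie on the tray's floor; the door is still over 0.7 rad open (all of step 3 and value of joint dock_door above 0.7 rad); the arm keeps its last pose, push and grip.
It fails at once if the tray is tipped by more than 0.3 rad (angle between tray's own z axis and vertical above 0.3 rad).
It fails at once if a bystander is moved by more than 2 cm (distance of any of rose_soap, heart_soap from where it was at the start of the episode above 0.02 m).
It also fails if it takes over 54 s, if anything falls off the work surface, if the arm or the gripper's body presses on something with over 40 N, if the wrist force passes 120 N, or if a joint passes its speed limit or range.

## Robot

A 6-joint arm with a two-finger parallel gripper is mounted at the origin on a cart in front of the work surface, level with it; the furniture and walls round the work are solid. World frame = base frame: x ahead of the robot, y to its left, z up, the work surface at z = 0. Lengths are in m, angles in rad, forces in N, time in s.
With the tool pointing down it reaches from about 0.25 to 0.775 m from the base axis. Payload 4 kg.
Tool frame: the origin (TCP) lies midway between the tips of the shut fingers; the grasp point (between the pads) lies 19 mm behind it (robot.tcp_to_grasp is the distance from the TCP to the grasp point, in m); z points along the fingers, x is the direction in which the jaws open and shut, and the axes are right-handed (so a half turn about z gives the same grasp; the last joint's range is limited). The gripper opens to 94 mm and grips with 3 to 60 N. Pads are 16 mm wide; open, the fingers measure 119 mm over their backs; the gripper's body (75 mm by 177 mm) begins 78 mm behind the grasp point.
Start: joints at [1.023, 0.087, 1.371, -0, 1.684, -0.103], TCP at [0.237, 0.496, 0.206] pointing down, gripper open.
Joint ranges: [-3.1, 3.1], [-0.76, 2.03], [0.27, 2.55], [-1.08, 4.22], [0.17, 2.65], [-2.57, 2.57]. Speed limits (rad/s): [2.79, 2.79, 3.14, 3.14, 3.14, 3.14].

## Interface

Orientations are given as [roll, pitch, yaw] about the fixed x, y, z axes, in that order (R = Rz(yaw) Ry(pitch) Rx(roll)).
In Python, from bench import get_obs, vision, robot gives the robot as it stands.
- The arm moves only by the tool servo_tool, never from a script. Its argument "targets" is text: rows parted by semicolons, each of 7 numbers parted by spaces: the opening, from 0 (shut) to 1 (fully open), then the shift along the tool's x, y, z as a fraction of full scale, then the turn, a rotation vector about the tool's x, y, z as a fraction of full scale. A call has 1 to 12 rows; each row is the pose to reach, as a shift and turn from the pose commanded when the call began, along the tool's axes at that moment, turning the shorter way round; what a row does not reach only later rows make up. Full scale, the value 1, is 0.25 m for a shift and pi rad for a turn. A row lasts 1/12 s, in which the tool goes at most 41.7 mm and 7.16 degrees, less where a joint would pass 70% of its speed; a pose out of reach is approached as far as the arm can. A call with a number of a shift or a turn outside -1 to 1 is refused whole. A call with a gripper value outside its range is refused whole. The fingers move at their own pace and stop on an object; the grip force is fixed at half the most. Time passes only in rows, so rows that repeat a pose let the fingers close. It gives the time, the measured TCP pose, the force and the opening at its end, in the units of the state.
- get_obs(): the state, without advancing time (a new reading comes with each control period).
- vision.snapshot(name): name is "scene" or "top" or "wrist"; returns a dict with "image" (420x560x3 uint8, red, green, blue), "mtx" (3x3 intrinsics, pixels), "world_from_camera" (4x4, takes a point from camera to world coordinates); the wrist camera has in their place "T_tool_cam" (4x4, takes a point from camera to tool coordinates, whose origin is the TCP and whose axes are the tool frame's). Camera axes: x right, y down, z forward; pixel columns grow to the right and rows downward; lengths in m; the calibration is good to about 2 mm. A picture is of the moment at which its call begins: read the wrist's pose just before it. There is no depth.
- robot.close_job(): hands the job in, once; it reports no verdict.
The state is a dict: "time": time; "joint_positions": joint angles; "qvel": joint speeds; "joint_torque": joint torques, N m; "tool_pos": TCP position; "ee_rot": TCP orientation; "wrist_force": force on the tool from outside, world axes, zero at the start; "wrist_torque": the same for the moment, N m; "width": finger opening in m.
Only numpy, scipy, OpenCV 4.12 (cv2) and the standard library are available. Lean on these libraries where they do the work, as an engineer would, in place of code of your own. Each camera call takes 0.05 s, during which the arm holds its last target.

## Working session

There is one attempt and no reset: what is moved stays moved. The work goes in short steps, Python scripts to look and compute and a tool call to move; the robot and the scene stay as the last step left them, time stands still between calls to the robot, and variables do not carry over. Pictures are saved under pics/ and viewed, and the job is handed in when it is done.

Besides the shell and the picture viewer there is one more tool, called as a command line: name --argument value ..., lists and objects as JSON in quotes. servo_tool: Moves the arm, as the interface text tells. Its arguments: {"type":"object","properties":{"targets":{"type":"string"}},"required":["targets"]}

```bash
mkdir -p pics; ls; python3 - <<'E'
from bench import get_obs, vision, robot
import cv2, numpy as np
print(get_obs())
for n in ["scene","top","wrist"]:
    s=vision.snapshot(n); cv2.imwrite(f"pics/{n}0.png",s["image"][:,:,::-1])
    np.savez(f"pics/{n}0.npz",**s)
    print(n,s["mtx"].tolist(),np.round(s.get("world_from_camera",s.get("T_tool_cam")),4).tolist())
E
```

```text
pics
{'time': 0.0, 'joint_positions': array([ 1.02289278e+00,  8.79454301e-02,  1.37225591e+00, -1.65181667e-05,
        1.68357681e+00, -1.03069560e-01]), 'qvel': array([ 8.59098683e-04, -5.38215668e-04,  4.64892689e-05, -3.57690832e-05,
       -1.00712673e-03,  2.04645201e-04]), 'joint_torque': array([-2.70630371e-04, -3.40184569e+01, -3.02418852e+01,  7.16557726e-02,
        3.32417025e-02, -1.67322992e-04]), 'tool_pos': array([0.23637748, 0.49600886, 0.20430856]), 'ee_rot': array([-3.14138412e+00,  2.17558586e-03,  1.12596073e+00]), 'wrist_force': array([-1.14636493,  0.01796082, -1.01514148]), 'wrist_torque': array([ 0.03594315, -0.0143209 ,  0.00478206]), 'width': 0.09410176648745129}
scene [[398.6172679615012, 0.0, 284.7393289293706], [0.0, 398.6172679615012, 207.7820946955814], [0.0, 0.0, 1.0]] [[0.7765, -0.4453, 0.4459, 0.1639], [-0.63, -0.5616, 0.5364, -0.3233], [0.0116, -0.6974, -0.7166, 0.6855], [0.0, 0.0, 0.0, 1.0]]
top [[482.1834780382564, 0.0, 277.8915449489292], [0.0, 482.1834780382564, 208.49055886810174], [0.0, 0.0, 1.0]] [[-0.0155, -0.9982, 0.0572, 0.4928], [-0.9999, 0.0152, -0.0057, 0.1366], [0.0048, -0.0573, -0.9983, 0.984], [0.0, 0.0, 0.0, 1.0]]
wrist [[324.2565362146229, 0.0, 280.40064166594146], [0.0, 324.2565362146229, 213.11195409000754], [0.0, 0.0, 1.0]] [[1.0, -0.0002, 0.0001, -0.0002], [0.0001, 0.963, 0.2696, -0.0781], [-0.0002, -0.2696, 0.963, -0.1794], [0.0, 0.0, 0.0, 1.0]]
```

View pics/scene0.png

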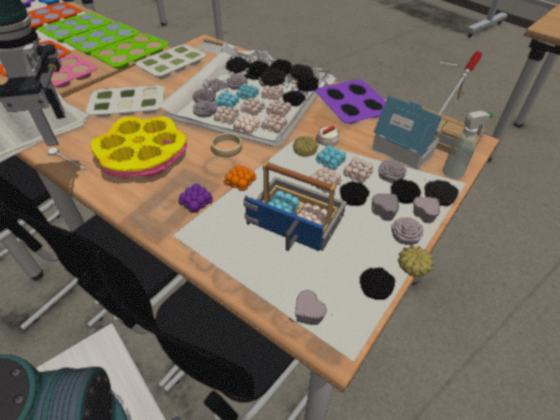

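View pics/top0.png

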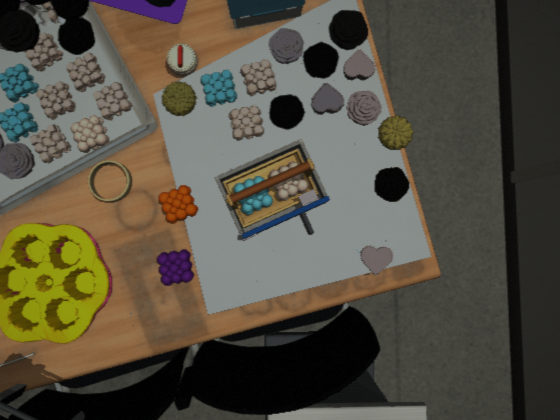

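The scene view shows the dock near (295,215) with the blue door facing the robot. In the top view the dock is around (272,190), the door's top edge runs from (241,236) to (328,202), the handle is near (307,220), and the heart is at (376,260). Next I'll zoom in and measure.

```bash
cat > h.py <<'E'
import numpy as np, cv2
def ray(s,u,v,z):
    K=s["mtx"];T=s["world_from_camera"]
    d=T[:3,:3]@np.linalg.inv(K)@np.array([u,v,1.]); o=T[:3,3]
    return o+d*(z-o[2])/d[2]
def proj(s,p):
    K=s["mtx"];T=np.linalg.inv(s["world_from_camera"]); q=K@(T[:3,:3]@np.array(p)+T[:3,3]); return q[:2]/q[2]
E
python3 - <<'E'
from h import *
s=dict(np.load("pics/top0.npz")); im=s["image"]
hsv=cv2.cvtColor(im,cv2.COLOR_RGB2HSV)
roi=np.zeros(im.shape[:2],np.uint8); roi[140:245,205:340]=1
def rect(m,name,z):
    n,l,st,_=cv2.connectedComponentsWithStats(m*roi); i=1+np.argmax(st[1:,4]); c=np.argwhere(l==i)[:,::-1].astype(np.float32)
    r=cv2.minAreaRect(c); b=cv2.boxPoints(r); print(name,r,st[i]); 
    for p in b: print("  ",p,np.round(ray(s,*p,z)[:2],4))
    return l==i
blue=cv2.inRange(hsv,(106,150,60),(120,255,255))//255
rect(blue,"door",.085)
red=cv2.inRange(hsv,(4,120,60),(14,255,190))//255
mr=rect(red,"bar",.13)
big=cv2.resize(im[140:250,205:345],None,fx=5.5,fy=5.5,interpolation=cv2.INTER_CUBIC)
cv2.imwrite("pics/topz.png",big[:,:,::-1])
E
```

```text
door ((285.3690185546875, 216.70892333984375), (4.878779888153076, 93.92790985107422), 65.77225494384766) [243 197  86  41 427]
   [241.54054 233.75674] [0.4982 0.1999]
   [327.19543 195.21204] [0.5678 0.0388]
   [329.1975 199.6611] [0.5594 0.0353]
   [243.5426  238.20581] [0.4899 0.1962]
bar ((269.6855773925781, 181.41754150390625), (7.818166255950928, 84.37528228759766), 66.03751373291016) [230 162  80  41 628]
   [229.54639 194.9794 ] [0.567  0.2172]
   [306.6495  160.71136] [0.6263 0.0791]
   [309.82477 167.85568] [0.6134 0.0737]
   [232.72165 202.12372] [0.5542 0.2117]
```

View pics/topz.png

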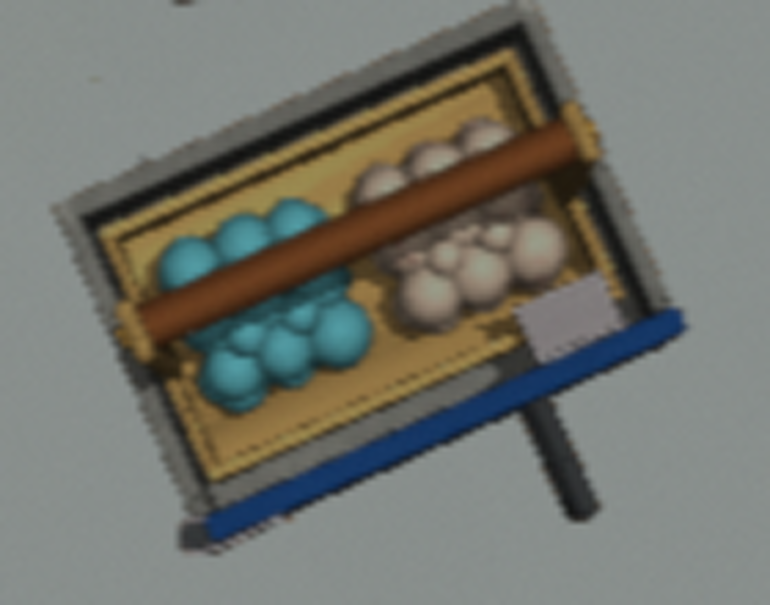

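```bash
python3 - <<'E'
from h import *
t=dict(np.load("pics/top0.npz")); s=dict(np.load("pics/scene0.npz"))
yaw=.407; R=np.array([[np.cos(yaw),-np.sin(yaw)],[np.sin(yaw),np.cos(yaw)]])
hinge=np.array([.494,.198])
h=hinge+R@[-.045,-.125]; print("handle",h)
print("handle tip ray",ray(t,205+575/5.5,140+500/5.5,.083))
for n,c in(("heart",(376,260)),("rose",(392,184))): 
    p=ray(t,*c,.03); print(n,p, np.linalg.norm(p[:2]-hinge))
dc=hinge-R@[-.068,.092]; print("dock",dc)
pts={"handtop":[*h,.083],"handbot":[*h,.025],"hingeT":[*hinge,.085],"hingeB":[*hinge,.008],"freeT":[*(hinge+R@[0,-.178]),.085],"barL":[*(np.array([.5905,.1454])+R@[0,.075]),.13],"barR":[*(np.array([.5905,.1454])+R@[0,-.075]),.13]}
for nm,c,(x0,y0,x1,y1) in(("t",t,(205,140,345,250)),("s",s,(235,150,355,255))):
    b=cv2.resize(c["image"][y0:y1,x0:x1],None,fx=5.5,fy=5.5,interpolation=cv2.INTER_CUBIC)[:,:,::-1].copy()
    for p in pts.values():
        q=(proj(c,p)-[x0,y0]+.5)*5.5; cv2.circle(b,tuple(int(v) for v in q),4,(0,255,0),-1)
    cv2.imwrite(f"pics/ov_{nm}.png",b)
E
```

```text
handle [0.50215796 0.06539741]
handle tip ray [0.5015768  0.07302606 0.083     ]
heart [ 0.4427872  -0.06066082  0.03      ] 0.2636819535522743
rose [ 0.59279309 -0.09661018  0.03      ] 0.3107333815229566
dock [0.59286402 0.14043347]
```

View pics/ov_t.png

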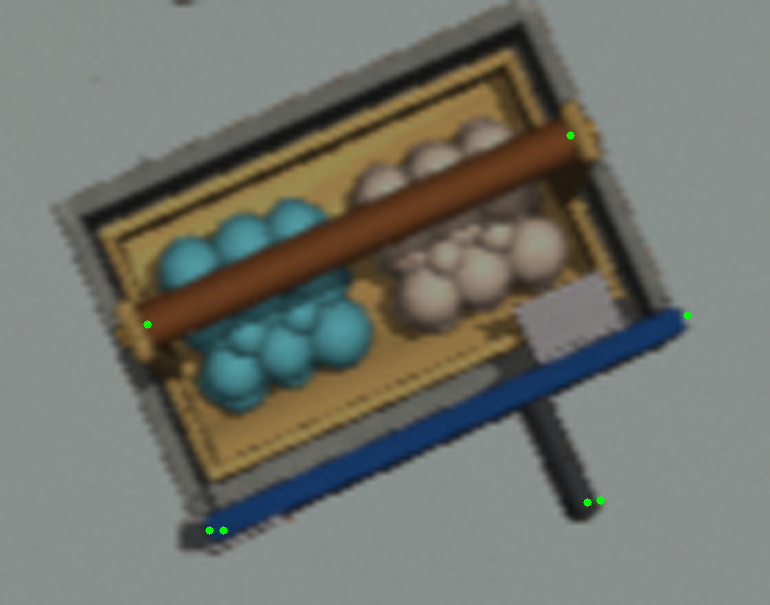

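View pics/ov_s.png

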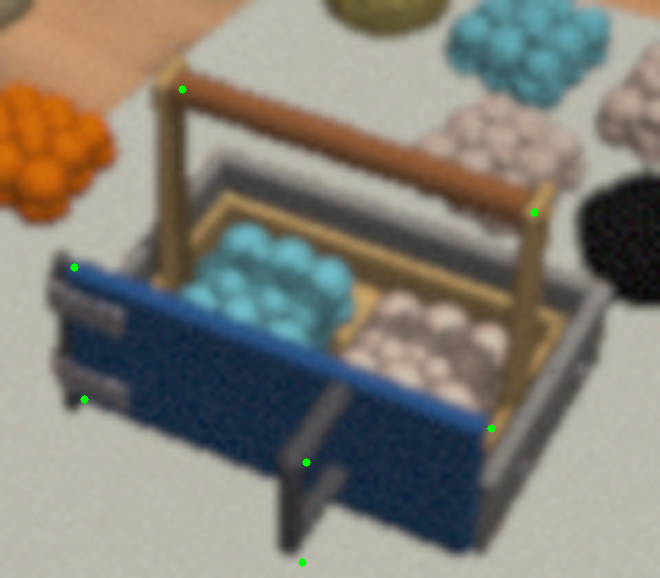

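```bash
cat > g.py <<'E'
import sys,numpy as np
from scipy.spatial.transform import Rotation as Ro
# usage: g.py x0 y0 z0 yaw0 | x y z yaw
a=list(map(float,sys.argv[1:]))
p0,y0=np.array(a[:3]),a[3]
R0=Ro.from_euler("xyz",[np.pi,0,y0])
for i in range(4,len(a),4):
    d=R0.inv().apply(np.array(a[i:i+3])-p0)/.25
    r=(R0.inv()*Ro.from_euler("xyz",[np.pi,0,a[i+3]])).as_rotvec()/np.pi
    print(np.round(d,4),np.round(r,4))
E
python3 g.py .237 .496 .206 1.126  .37 .28 .206 1.55  .501 .069 .18 1.978
python3 g.py .37 .28 .206 1.55  .501 .069 .15 1.978 .501 .069 .037 1.978
```

```text
[-0.551  0.852  0.   ] [-0.     0.    -0.135]
[-1.0874  1.6882  0.104 ] [ 0.      0.     -0.2712]
[-0.8329  0.5414  0.224 ] [ 0.      0.     -0.1362]
[-0.8329  0.5414  0.676 ] [ 0.      0.     -0.1362]
```

servo_tool --targets "1 -0.55 0.85 0 0 0 -0.135;1 -0.55 0.85 0 0 0 -0.135;1 -0.55 0.85 0 0 0 -0.135;1 -0.55 0.85 0 0 0 -0.135;1 -0.55 0.85 0 0 0 -0.135;1 -0.55 0.85 0 0 0 -0.135;1 -0.55 0.85 0 0 0 -0.135;1 -0.55 0.85 0 0 0 -0.135;1 -0.55 0.85 0 0 0 -0.135;1 -0.55 0.85 0 0 0 -0.135"

```text
time: 0.98
tool_pos: [0.3688, 0.2816, 0.2053]
ee_rot: [-3.141, -0.001, 1.551]
wrist_force: [-0.4, 0.3, 0.8]
width: 0.0941
```

servo_tool --targets "1 -0.83 0.54 0.1 0 0 -0.136;1 -0.83 0.54 0.1 0 0 -0.136;1 -0.83 0.54 0.1 0 0 -0.136;1 -0.83 0.54 0.1 0 0 -0.136;1 -0.83 0.54 0.1 0 0 -0.136;1 -0.83 0.54 0.2 0 0 -0.136;1 -0.83 0.54 0.22 0 0 -0.136;1 -0.83 0.54 0.22 0 0 -0.136;1 -0.83 0.54 0.22 0 0 -0.136;1 -0.83 0.54 0.22 0 0 -0.136"

```text
time: 1.82
tool_pos: [0.4998, 0.0725, 0.1509]
ee_rot: [3.141, -0.001, 1.98]
wrist_force: [0.8, 0.2, 0.1]
width: 0.0939
```

```bash
cat > snap.py <<'E'
import sys
from bench import get_obs, vision, robot
import cv2, numpy as np
tag=sys.argv[1]
o=get_obs(); print(o["time"],np.round(o["tool_pos"],4),np.round(o["ee_rot"],3),np.round(o["wrist_force"],1),round(o["width"],4),np.round(o["joint_positions"],2))
for n in sys.argv[2:]:
    s=vision.snapshot(n); cv2.imwrite(f"pics/{n}_{tag}.png",s["image"][:,:,::-1]); np.savez(f"pics/{n}_{tag}.npz",tool_pos=o["tool_pos"],ee=o["ee_rot"],**s)
E
python3 snap.py a wrist
```

```text
1.8167 [0.4998 0.0725 0.1509] [ 3.141e+00 -1.000e-03  1.980e+00] [0.8 0.2 0.1] 0.0939 [ 0.03  0.    1.57  0.    1.57 -1.95]
```

View pics/wrist_a.png

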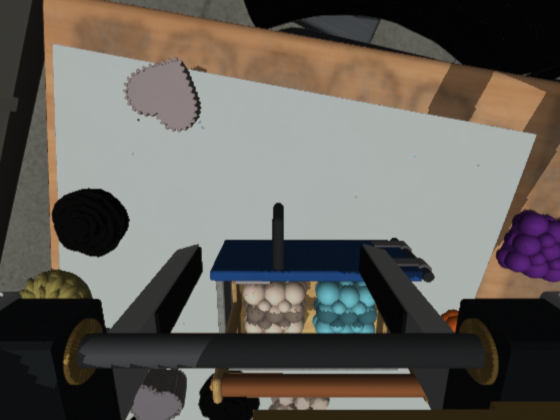

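The wrist view shows the handle's outer end at about (278,208), between the fingers, with the door's top edge at row ~240–275. I'll turn the handle and bar pixels into points.

```bash
cat >> h.py <<'E'
from scipy.spatial.transform import Rotation as Ro
def wristify(s):
    T=np.eye(4); T[:3,:3]=Ro.from_euler("xyz",s["ee"]).as_matrix(); T[:3,3]=s["tool_pos"]
    s["world_from_camera"]=T@s["T_tool_cam"]; return s
E
python3 - <<'E'
from h import *
s=wristify(dict(np.load("pics/wrist_a.npz")))
for u,v,z in((278,209,.083),(214,277,.085),(432,277,.085),(279,275,.083),(222,386,.13),(426,386,.13)): print(u,v,ray(s,u,v,z))
im=s["image"]; cv2.imwrite("pics/wz.png",cv2.resize(im[190:300,200:340],None,fx=5.5,fy=5.5,interpolation=cv2.INTER_CUBIC)[:,:,::-1])
E
```

```text
278 209 [0.48925769 0.06560994 0.083     ]
214 277 [0.56363418 0.03971755 0.085     ]
432 277 [0.49164282 0.20608891 0.085     ]
279 275 [0.54141495 0.08897843 0.083     ]
222 386 [0.62125514 0.07681457 0.13      ]
426 386 [0.56017689 0.2180326  0.13      ]
```

View pics/wz.png

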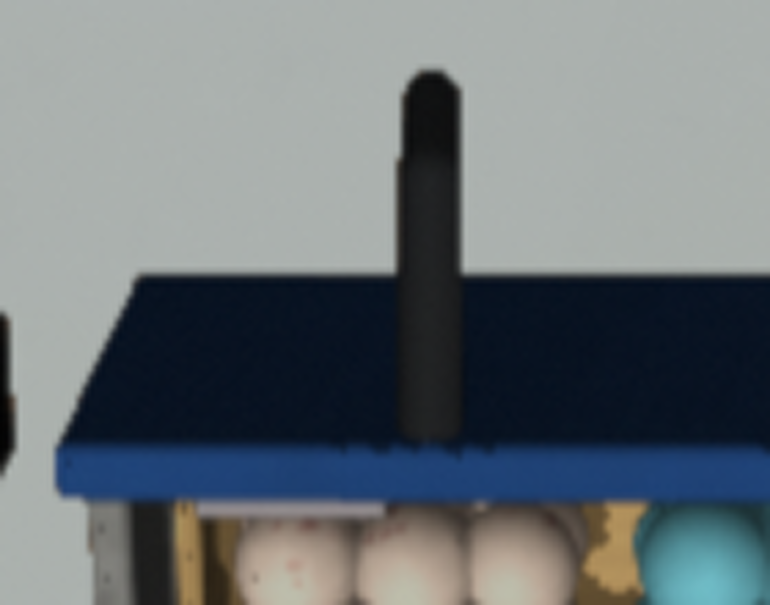

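```bash
python3 - <<'E'
from h import *
s=wristify(dict(np.load("pics/wrist_a.npz")))
for u,v,z in((278.3,218.5,.083),(278.3,203.5,.025),(278.3,270,.083),(211,275,.085)): print(u,v,ray(s,u,v,z))
E
python3 g.py .501 .069 .151 1.978 .501 .069 .037 1.978
```

```text
278.3 218.5 [0.49634745 0.06892248 0.083     ]
278.3 203.5 [0.498435   0.06945211 0.025     ]
278.3 270 [0.53745098 0.08663273 0.083     ]
211 275 [0.56290846 0.03680053 0.085     ]
[ 0.    -0.     0.456] [0. 0. 0.]
```

servo_tool --targets "1 0 0 0.12 0 0 0;1 0 0 0.24 0 0 0;1 0 0 0.36 0 0 0;1 0 0 0.44 0 0 0;1 0 0 0.46 0 0 0;1 0 0 0.46 0 0 0;1 0 0 0.46 0 0 0"

```text
time: 2.45
tool_pos: [0.501, 0.0718, 0.0373]
ee_rot: [3.139, 0.001, 1.979]
wrist_force: [-0.0, 1.3, 0.9]
width: 0.0939
```

```bash
python3 snap.py b wrist scene
```

```text
2.45 [0.501  0.0718 0.0373] [3.139e+00 1.000e-03 1.979e+00] [-0.   1.3  0.9] 0.0939 [ 0.03  0.09  1.72  0.    1.34 -1.95]
```

View pics/wrist_b.png

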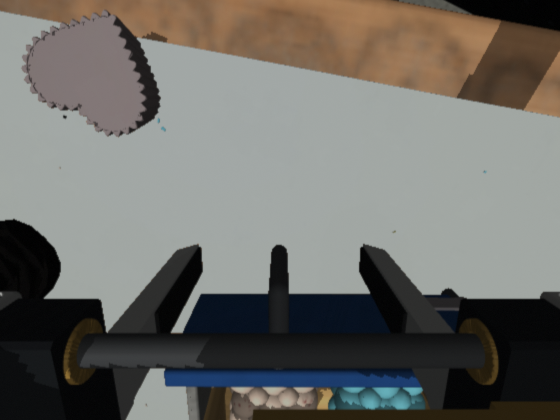

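The handle, at column 279, is centred between the fingertips (columns 200 and 362). I'll close on it.

servo_tool --targets "0 0 0 0 0 0 0;0 0 0 0 0 0 0;0 0 0 0 0 0 0;0 0 0 0 0 0 0;0 0 0 0 0 0 0;0 0 0 0 0 0 0;0 0 0 0 0 0 0;0 0 0 0 0 0 0"

```text
time: 3.22
tool_pos: [0.5, 0.0707, 0.0354]
ee_rot: [-3.142, -0.0, 1.977]
wrist_force: [0.5, 0.6, -0.5]
width: 0.0441
```

servo_tool --targets "0 0 0 0 0 0 0;0 0 0 0 0 0 0;0 0 0 0 0 0 0;0 0 0 0 0 0 0;0 0 0 0 0 0 0;0 0 0 0 0 0 0;0 0 0 0 0 0 0;0 0 0 0 0 0 0"

```text
time: 3.88
tool_pos: [0.5001, 0.0704, 0.0355]
ee_rot: [-3.141, 0.001, 1.977]
wrist_force: [-0.2, -2.4, -0.2]
width: 0.0093
```

```bash
cat > arc.py <<'E'
import numpy as np,sys
# tool axes at start: x=dock y, y=dock x ; handle rel hinge (dock frame of door at t0) 
def rows(ths):
    # door frame rel. hinge: (-.045,-.125) in (door x, door y); rotate clockwise by th
    h=np.array([-.045,-.125])
    for th in ths:
        c,s=np.cos(-th),np.sin(-th); d=np.array([[c,-s],[s,c]])@h-h
        print("0 %.3f %.3f 0 0 0 %.4f"%(d[1]/.25,d[0]/.25,th/np.pi),end=";")
    print()
rows(np.linspace(.06,.72,12))
rows(np.linspace(.055,.55,10))
E
python3 arc.py
```

```text
0 0.012 -0.030 0 0 0 0.0191;0 0.025 -0.059 0 0 0 0.0382;0 0.040 -0.087 0 0 0 0.0573;0 0.057 -0.114 0 0 0 0.0764;0 0.076 -0.140 0 0 0 0.0955;0 0.095 -0.165 0 0 0 0.1146;0 0.117 -0.188 0 0 0 0.1337;0 0.140 -0.211 0 0 0 0.1528;0 0.164 -0.231 0 0 0 0.1719;0 0.189 -0.251 0 0 0 0.1910;0 0.215 -0.269 0 0 0 0.2101;0 0.243 -0.285 0 0 0 0.2292;
0 0.011 -0.027 0 0 0 0.0175;0 0.023 -0.054 0 0 0 0.0350;0 0.036 -0.080 0 0 0 0.0525;0 0.051 -0.105 0 0 0 0.0700;0 0.068 -0.129 0 0 0 0.0875;0 0.085 -0.152 0 0 0 0.1050;0 0.104 -0.175 0 0 0 0.1225;0 0.124 -0.196 0 0 0 0.1401;0 0.146 -0.216 0 0 0 0.1576;0 0.168 -0.235 0 0 0 0.1751;
```

servo_tool --targets "0 0.012 -0.03 0 0 0 0.019;0 0.025 -0.059 0 0 0 0.038;0 0.04 -0.087 0 0 0 0.057;0 0.057 -0.114 0 0 0 0.076;0 0.076 -0.14 0 0 0 0.096;0 0.095 -0.165 0 0 0 0.115;0 0.117 -0.188 0 0 0 0.134;0 0.14 -0.211 0 0 0 0.153;0 0.164 -0.231 0 0 0 0.172;0 0.189 -0.251 0 0 0 0.191;0 0.215 -0.269 0 0 0 0.21;0 0.243 -0.285 0 0 0 0.229"

```text
time: 4.88
tool_pos: [0.4104, 0.0985, 0.0355]
ee_rot: [3.141, -0.0, 1.255]
wrist_force: [1.1, -0.4, -1.2]
width: 0.0097
```

servo_tool --targets "0 0.011 -0.027 0 0 0 0.0175;0 0.023 -0.054 0 0 0 0.035;0 0.036 -0.08 0 0 0 0.0525;0 0.051 -0.105 0 0 0 0.07;0 0.068 -0.129 0 0 0 0.0875;0 0.085 -0.152 0 0 0 0.105;0 0.104 -0.175 0 0 0 0.1225;0 0.124 -0.196 0 0 0 0.14;0 0.146 -0.216 0 0 0 0.158;0 0.168 -0.235 0 0 0 0.175;0 0.168 -0.235 0 0 0 0.175;0 0.168 -0.235 0 0 0 0.175"

```text
time: 5.88
tool_pos: [0.3678, 0.1569, 0.0355]
ee_rot: [-3.141, -0.001, 0.71]
wrist_force: [2.3, 2.2, -2.8]
width: 0.0092
```

```bash
python3 snap.py c top scene
```

```text
5.8833 [0.3678 0.1569 0.0355] [-3.141e+00 -1.000e-03  7.100e-01] [ 2.3  2.2 -2.8] 0.0092 [ 0.26 -0.15  1.95  0.    1.34 -0.45]
```

View pics/top_c.png

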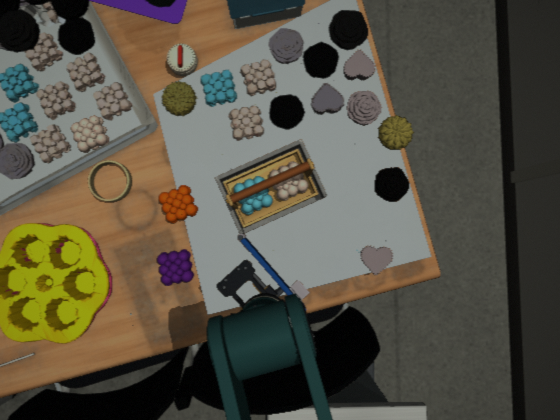

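View pics/scene_c.png

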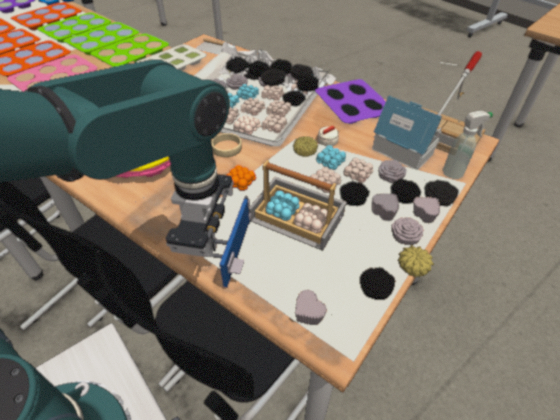

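The top view shows the door swung open, its top edge running from (241,238) to (290,292) at about 1.27 rad. The tab is clear and the tray has not moved. I'll release and rise.

servo_tool --targets "0.5 0 0 0 0 0 0;0.5 0 0 0 0 0 0;0.5 0 0 0 0 0 0;0.5 0 0 0 0 0 0;0.5 0 0 0 0 0 0;0.5 0 0 -0.1 0 0 0;0.5 0 0 -0.25 0 0 0;0.5 0 0 -0.4 0 0 0;0.5 0 0 -0.55 0 0 0;0.5 0 0 -0.7 0 0 0;1 0 0 -0.75 0 0 0;1 0 0 -0.75 0 0 0"

```text
time: 6.98
tool_pos: [0.3696, 0.1568, 0.2272]
ee_rot: [3.138, -0.008, 0.708]
wrist_force: [0.8, 0.1, -0.7]
width: 0.0566
```

```bash
python3 snap.py d wrist top; python3 g.py .368 .157 .223 .71 .53 .12 .26 .408;  python3 - <<'E'
from h import *
t=dict(np.load("pics/top_d.npz")); im=t["image"]
roi=np.zeros(im.shape[:2],np.uint8); roi[155:210,222:325]=1
red=cv2.inRange(cv2.cvtColor(im,cv2.COLOR_RGB2HSV),(4,120,60),(14,255,190))//255*roi
n,l,st,_=cv2.connectedComponentsWithStats(red); i=1+np.argmax(st[1:,4])
b=cv2.boxPoints(cv2.minAreaRect(np.argwhere(l==i)[:,::-1].astype(np.float32)))
print([np.round(ray(t,*p,.13)[:2],4) for p in b], np.mean([ray(t,*p,.133)[:2] for p in b],0))
E
```

```text
6.9833 [0.3696 0.1568 0.2272] [ 3.138 -0.008  0.708] [ 0.8  0.1 -0.7] 0.0566 [ 0.26 -0.26  1.65  0.    1.74 -0.45]
[ 0.3949  0.5346 -0.148 ] [-0.     -0.      0.0961]
[array([0.567 , 0.2172]), array([0.6265, 0.0792]), array([0.6126, 0.0733]), array([0.5533, 0.2113])] [0.5895128  0.14522978]
```

View pics/wrist_d.png

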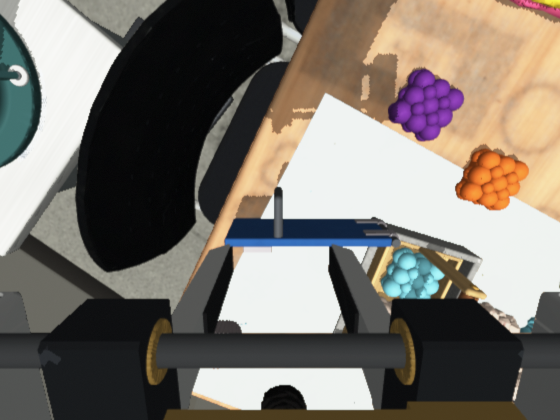

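```bash
python3 g.py .3685 .157 .224 .709 .5895 .1455 .21 .405
```

```text
[0.641  0.6105 0.056 ] [ 0.     -0.      0.0968]
```

servo_tool --targets "1 0.64 0.61 0 0 0 0.097;1 0.64 0.61 0 0 0 0.097;1 0.64 0.61 0 0 0 0.097;1 0.64 0.61 0 0 0 0.097;1 0.64 0.61 0 0 0 0.097;1 0.64 0.61 0 0 0 0.097;1 0.64 0.61 0 0 0 0.097;1 0.64 0.61 0.05 0 0 0.097;1 0.64 0.61 0.05 0 0 0.097;1 0.64 0.61 0.05 0 0 0.097;1 0.64 0.61 0.05 0 0 0.097"

```text
time: 8.0
tool_pos: [0.5868, 0.1449, 0.2104]
ee_rot: [-3.141, 0.001, 0.404]
wrist_force: [0.0, 0.2, -0.3]
width: 0.0938
```

```bash
python3 snap.py e wrist
```

```text
8.0 [0.5868 0.1449 0.2104] [-3.141e+00  1.000e-03  4.040e-01] [ 0.   0.2 -0.3] 0.0938 [ 0.15  0.21  1.22  0.    1.71 -0.26]
```

View pics/wrist_e.png

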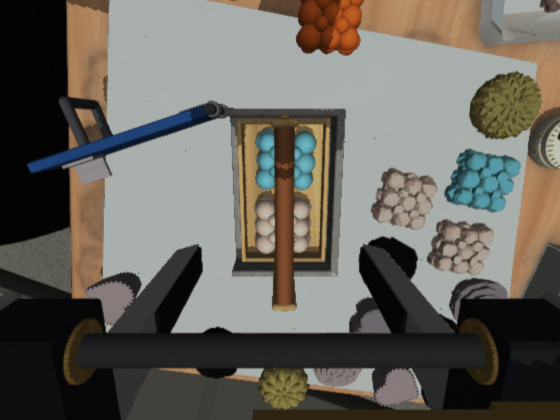

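The wrist view shows the bar along columns 284–285, from row 122 to row 306, between the fingers. The door, from (30,167) to (215,110), stays wide open.

```bash
python3 - <<'E'
from h import *
s=wristify(dict(np.load("pics/wrist_e.npz"))); im=s["image"]
red=cv2.inRange(cv2.cvtColor(im,cv2.COLOR_RGB2HSV),(3,100,30),(14,255,255)); 
for r in (150,200,250,295):
    c=np.where(red[r,260:310])[0]+260; print(r,c.min(),c.max())
a=ray(s,284.,126,.13);b=ray(s,285,306,.13); m=(a+b)/2; print(a,b,m,np.linalg.norm(a-b),np.arctan2(*(a-b)[1::-1])-np.pi/2)
T=Ro.from_euler("xyz",s["ee"]); print(T.inv().apply(m-s["tool_pos"]))
E
```

```text
150 275 293
200 275 293
250 275 292
295 275 292
[0.55982465 0.21534099 0.13      ] [0.62289225 0.07133871 0.13      ] [0.59135845 0.14333985 0.13      ] 0.15720743374522395 0.41279858137868497
[0.00359301 0.00319852 0.0803901 ]
```

servo_tool --targets "1 0.012 0.01 0 0 0 0;1 0.012 0.01 0.1 0 0 0;1 0.012 0.01 0.2 0 0 0;1 0.012 0.01 0.3 0 0 0;1 0.012 0.01 0.38 0 0 0;1 0.012 0.01 0.4 0 0 0;1 0.012 0.01 0.4 0 0 0"

```text
time: 8.63
tool_pos: [0.5909, 0.1433, 0.1089]
ee_rot: [-3.141, 0.003, 0.404]
wrist_force: [-0.3, -0.4, -0.5]
width: 0.0937
```

servo_tool --targets "0 0 0 0 0 0 0;0 0 0 0 0 0 0;0 0 0 0 0 0 0;0 0 0 0 0 0 0;0 0 0 0 0 0 0;0 0 0 0 0 0 0;0 0 0 0 0 0 0;0 0 0 0 0 0 0;0 0 0 0 0 0 0;0 0 0 0 0 0 0;0 0 0 0 0 0 0;0 0 0 0 0 0 0"

```text
time: 9.63
tool_pos: [0.5919, 0.1434, 0.1104]
ee_rot: [-3.142, 0.0, 0.403]
wrist_force: [-2.3, -0.6, 2.4]
width: 0.0173
```

servo_tool --targets "0 0 0 0 0 0 0;0 0 0 0 0 0 0;0 0 0 0 0 0 0;0 0 0 0 0 0 0;0 0 0 0 0 0 0;0 0 0 0 0 0 0"

```text
time: 10.13
tool_pos: [0.5918, 0.1434, 0.1105]
ee_rot: [-3.142, 0.0, 0.403]
wrist_force: [-2.1, -1.3, 2.7]
width: 0.0148
```

```bash
python3 snap.py f wrist scene
```

```text
10.1333 [0.5918 0.1434 0.1105] [-3.142  0.     0.403] [-2.1 -1.3  2.7] 0.0148 [ 0.14  0.25  1.37 -0.    1.52 -0.26]
```

View pics/scene_f.png

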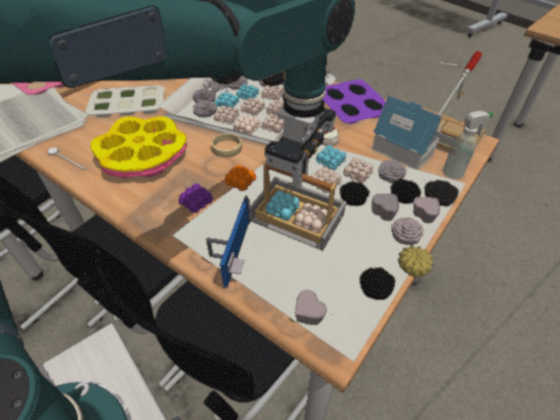

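The bar is gripped, with an opening of 15 mm. The scene view shows the fingers on the bar at about (305,175). I'll lift gently.

servo_tool --targets "0 0 0 -0.004 0 0 0;0 0 0 -0.01 0 0 0;0 0 0 -0.02 0 0 0;0 0 0 -0.032 0 0 0;0 0 0 -0.046 0 0 0;0 0 0 -0.06 0 0 0;0 0 0 -0.074 0 0 0;0 0 0 -0.088 0 0 0;0 0 0 -0.1 0 0 0;0 0 0 -0.11 0 0 0;0 0 0 -0.116 0 0 0;0 0 0 -0.12 0 0 0"

```text
time: 11.23
tool_pos: [0.5921, 0.1435, 0.1409]
ee_rot: [3.142, -0.001, 0.403]
wrist_force: [-0.1, 1.0, -4.5]
width: 0.0151
```

```bash
python3 snap.py g scene wrist
```

```text
11.2333 [0.5921 0.1435 0.1409] [ 3.142e+00 -1.000e-03  4.030e-01] [-0.1  1.  -4.5] 0.0151 [ 0.14  0.24  1.33  0.    1.58 -0.26]
```

View pics/scene_g.png

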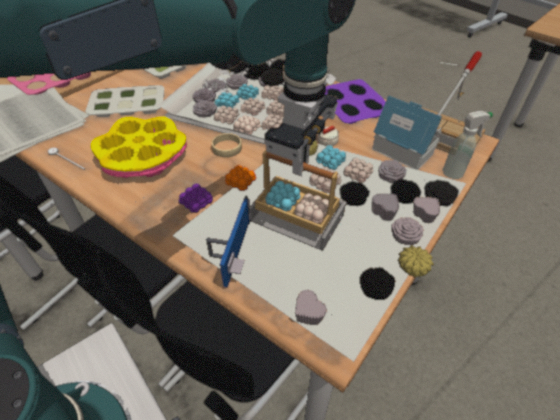

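View pics/wrist_g.png

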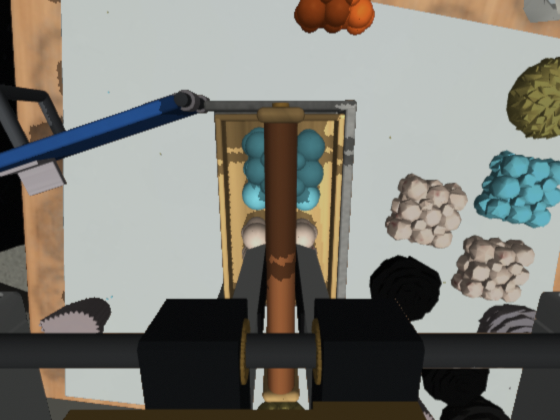

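The tray is level and off the floor, with about 4.5 N of weight on the wrist. The soaps are in place. Continuing the lift.

servo_tool --targets "0 0 0 -0.006 0 0 0;0 0 0 -0.016 0 0 0;0 0 0 -0.03 0 0 0;0 0 0 -0.048 0 0 0;0 0 0 -0.068 0 0 0;0 0 0 -0.09 0 0 0;0 0 0 -0.112 0 0 0;0 0 0 -0.134 0 0 0;0 0 0 -0.156 0 0 0;0 0 0 -0.176 0 0 0;0 0 0 -0.192 0 0 0;0 0 0 -0.2 0 0 0"

```text
time: 12.33
tool_pos: [0.5923, 0.1435, 0.1915]
ee_rot: [3.141, -0.001, 0.403]
wrist_force: [0.1, 0.2, -4.8]
width: 0.0147
```

servo_tool --targets "0 0 0 -0.006 0 0 0;0 0 0 -0.016 0 0 0;0 0 0 -0.03 0 0 0;0 0 0 -0.048 0 0 0;0 0 0 -0.068 0 0 0;0 0 0 -0.09 0 0 0;0 0 0 -0.112 0 0 0;0 0 0 -0.134 0 0 0;0 0 0 -0.156 0 0 0;0 0 0 -0.176 0 0 0;0 0 0 -0.192 0 0 0;0 0 0 -0.2 0 0 0"

```text
time: 13.33
tool_pos: [0.5923, 0.1435, 0.2415]
ee_rot: [3.141, -0.001, 0.403]
wrist_force: [-0.1, -0.7, -4.2]
width: 0.0151
```

servo_tool --targets "0 0 0 0 0 0 0;0 0 0 0 0 0 0;0 0 0 0 0 0 0;0 0 0 0 0 0 0;0 0 0 0 0 0 0;0 0 0 0 0 0 0;0 0 0 0 0 0 0;0 0 0 0 0 0 0;0 0 0 0 0 0 0;0 0 0 0 0 0 0;0 0 0 0 0 0 0;0 0 0 0 0 0 0"

```text
time: 14.33
tool_pos: [0.592, 0.1435, 0.2405]
ee_rot: [-3.142, -0.0, 0.403]
wrist_force: [0.2, 0.3, -4.4]
width: 0.0153
```

```bash
python3 snap.py h scene wrist top
```

```text
14.3333 [0.592  0.1435 0.2405] [-3.142 -0.     0.403] [ 0.2  0.3 -4.4] 0.0153 [ 0.14  0.22  1.15  0.    1.77 -0.26]
```

View pics/scene_h.png

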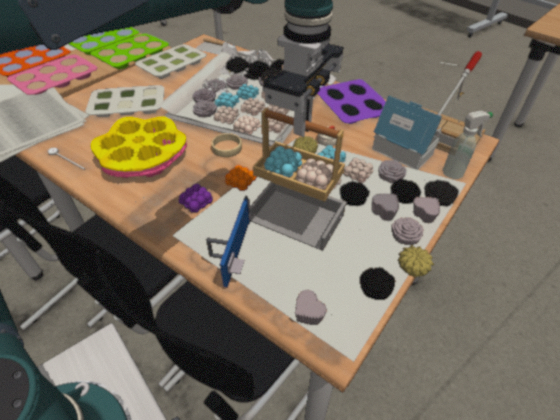

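View pics/wrist_h.png

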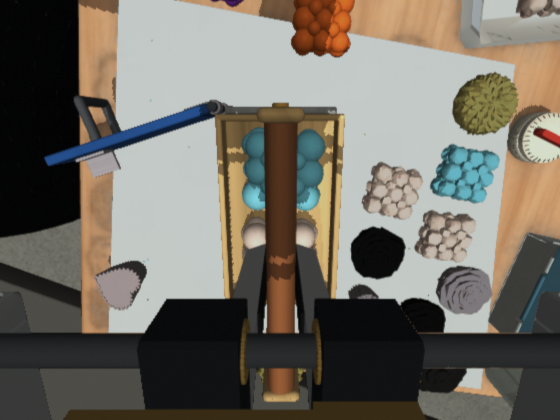

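The scene view shows the tray level, well above the empty dock at (298,212), with both soaps in it and the door still open at (235,240). The wrist view of the tray is unchanged since the first lift, so nothing has slipped. Now I'll hold for inspection.

servo_tool --targets "0 0 0 0 0 0 0;0 0 0 0 0 0 0;0 0 0 0 0 0 0;0 0 0 0 0 0 0;0 0 0 0 0 0 0;0 0 0 0 0 0 0;0 0 0 0 0 0 0;0 0 0 0 0 0 0;0 0 0 0 0 0 0;0 0 0 0 0 0 0;0 0 0 0 0 0 0;0 0 0 0 0 0 0"

```text
time: 15.48
tool_pos: [0.592, 0.1435, 0.2405]
ee_rot: [-3.142, -0.0, 0.403]
wrist_force: [-1.0, -0.5, -4.7]
width: 0.0155
```

servo_tool --targets "0 0 0 0 0 0 0;0 0 0 0 0 0 0;0 0 0 0 0 0 0;0 0 0 0 0 0 0;0 0 0 0 0 0 0;0 0 0 0 0 0 0;0 0 0 0 0 0 0;0 0 0 0 0 0 0;0 0 0 0 0 0 0;0 0 0 0 0 0 0;0 0 0 0 0 0 0;0 0 0 0 0 0 0"

```text
time: 16.48
tool_pos: [0.592, 0.1435, 0.2405]
ee_rot: [-3.142, -0.0, 0.403]
wrist_force: [0.1, -0.7, -4.5]
width: 0.0152
```

servo_tool --targets "0 0 0 0 0 0 0;0 0 0 0 0 0 0;0 0 0 0 0 0 0;0 0 0 0 0 0 0;0 0 0 0 0 0 0;0 0 0 0 0 0 0;0 0 0 0 0 0 0;0 0 0 0 0 0 0;0 0 0 0 0 0 0;0 0 0 0 0 0 0;0 0 0 0 0 0 0;0 0 0 0 0 0 0"

```text
time: 17.48
tool_pos: [0.592, 0.1435, 0.2405]
ee_rot: [-3.142, -0.0, 0.403]
wrist_force: [0.0, -0.6, -4.2]
width: 0.0153
```

```bash
python3 snap.py i wrist scene; python3 - <<'E'
import numpy as np
for n in("wrist","scene"):
    a,b=[np.load(f"pics/{n}_{k}.npz")["image"].astype(int) for k in "hi"]; print(n,"changed px",(abs(a-b).max(2)>40).sum())
from bench import robot
robot.close_job()
E
```

```text
17.4833 [0.592  0.1435 0.2405] [-3.142 -0.     0.403] [ 0.  -0.6 -4.2] 0.0153 [ 0.14  0.22  1.15  0.    1.77 -0.26]
wrist changed px 6
scene changed px 0
the job is handed in; nothing more can be done
```

I swung the door open by its handle to about 1.27 rad and left it there. I then gripped the tray's bar at its middle, lifted the tray straight up and handed the job in at about 17.5 s while still holding it.

- **Hold:** the tool height stayed at 0.2405 m for over three seconds, which puts the tray's underside about 13.6 cm above the table. The grip opening stayed at 15 mm and about 4.5 N of weight hung on the wrist.
- **Tray, soaps and door:** the last pictures showed a level tray with both soaps in it and the door still open. They barely changed during the hold.
- **Bystanders:** the rose and heart soaps looked untouched in the pictures; I did not measure their positions again.
- **Disagreements:** my first position estimates from the top camera were 3–5 mm off against the other views. I corrected for that before each grasp. No check failed.

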